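# Tap the jammed sample flask so its bearing balls run out

## Robot

A 6-joint arm with a two-finger parallel gripper is mounted at the origin on the work surface. World frame = base frame: x ahead of the robot, y to its left, z up, the work surface at z = 0. Lengths are in m, angles in degrees, forces in N, time in s.
With the tool pointing down it reaches from about 0.3 to 0.85 m from the base axis. Payload 5.4 kg.
Tool frame: the origin (TCP) lies at the very end of the fingers, on their centre line; the grasp point (between the pads) lies 19 mm behind it; z points along the fingers, y is the line along which they close (so a half turn about z gives the same grasp; the last joint's range is limited). The gripper opens to 85 mm and grips with 20 to 120 N. Pads are 22 mm wide; open, the fingers measure 114 mm over their backs; the gripper's body (76 mm by 85 mm) begins 54 mm behind the grasp point. The pads swing forward as they close: fully open they stand 13 mm farther back than shut.
Start: joints at [59.983, 9.076, 91.501, -0, 79.423, -12.038], TCP at [0.177, 0.547, 0.231] pointing down, gripper open.
Joint ranges: [-166.64, 166.64], [-54.1, 131.32], [10.49, 154.53], [-73.88, 253.88], [9.74, 151.15], [-171.62, 171.62]. Speed limits (degrees/s): [147.25, 147.25, 180, 180, 180, 180].

## Interface

Orientations are given as a 3x3 rotation matrix whose columns are the frame's x, y, z axes.
In Python, from bench import env gives the robot as it stands. The module is installed in compiled form; this text tells all that it offers.
- The arm moves only by the shell command python3 -m creep 'ROWS' [FORCE]. ROWS is JSON, a list that holds one entry, the list of rows, each a list of 7 numbers: the shift along the tool's x, y, z in units of 0.12 m (1.0 is 0.12 m), then the turn, a rotation vector about the tool's x, y, z in units of pi rad (1.0 is pi rad), then the opening, from -1 (shut) to 1 (fully open). In form: [[[x, y, z, wx, wy, wz, fingers], ...]]. A call has 1 to 20 rows; each row is the pose to reach, as a shift and turn from the pose commanded when the call began, along the tool's axes at that moment, turning the shorter way round; what a row does not reach only later rows make up. A row lasts 1/8 s, in which the tool goes at most 62.5 mm and 10.7 degrees, less where a joint would pass 70% of its speed; a pose out of reach is approached as far as the arm can. A call with a number of a shift or a turn outside -1 to 1 is refused whole. A call with a gripper value outside its range is refused whole. The fingers move at their own pace and stop on an object; FORCE is the grip in N (left out, the last holds). Time passes only in rows, so rows that repeat a pose let the fingers close. It gives the time, the measured TCP pose, the force, the opening and the grip force at its end, in the units of the state.
- env.read_state(): the state, without advancing time (a new reading comes with each control period).
- env.read_camera(name): name is "side" or "top"; returns the picture (384x512x3 uint8, red, green, blue); there is no depth.
- env.get_calibration(name): a dict with "camera_matrix" (3x3 intrinsics, pixels), "T" (4x4, takes a point from camera to world coordinates). Camera axes: x right, y up, looking along -z (the intrinsics and any distortion apply to the point x, -y, -z); pixel columns grow to the right and rows downward; lengths in m; the calibration is good to about 2 mm. A picture is of the moment at which its call begins. get_calibration takes no time and is no camera call.
- env.job_done(): hands the job in; it is judged then, once.
Trained networks look in the newest picture that a camera, given by its name, has taken for a name from the list of things; names that differ only in an ending like _2 or _b are one class to them, and where a whole thing is asked for, a point or a joint stands for the part that bears it (a point fixed in the world has none). Each returns a list of dicts, best first, with "p" (0 to 1); they miss things now and then, are a little off and sometimes report something else, mostly with a low value. They report only what shows in the picture. A call takes as long as a camera call.
- env.regions_of(label, camera): "region" (384x512 bool, what is visible of it) and "location" ([column, row] in pixels, amid what is visible of it).
- env.landmark_of(label, camera): "location" ([column, row] in pixels: a listed point, or the origin of a listed thing).
The state is a dict: "time_s": time; "q": joint angles; "joint_vel": joint speeds; "tau": joint torques, N m; "ee_pos": TCP position; "ee_rot": TCP orientation; "wrist_force": force on the tool from outside, world axes, zero at the start; "wrist_torque": the same for the moment, N m; "grip_width": finger opening in m; "grip_force": force on a finger pad.
Only numpy, scipy, OpenCV 4.12 (cv2) and the standard library are available. Lean on these libraries where they do the work, as an engineer would, in place of code of your own. Each camera call takes 0.05 s, during which the arm holds its last target. There are 200 camera calls.

## Task

Two flat clear flasks hang neck-down in sprung stands over yellow trays, and in one of them the two dark steel balls have jammed side by side at the neck. Give that flask a firm tap (again if need be) on its side, near its raised tail, so that both balls roll out into the tray below it; do not knock it over as far as its stops. Do not touch those two balls and leave the other flask alone.

Things in the scene. Friction and masses are not known exactly. Their poses are not given: they have to be found in the camera images.
- jam_stand: Fixed stand of the jammed flask: grey base, post, and in front an open yellow tray. Origin on the table top below the flask's pivot; x level from the flask's tail towards its mouth and the tray, y across, z up. Tray: x = 5 to 135 mm, y = -55 to 55 mm, 40 high, floor 5 thick. The base reaches back to x = -125, 90 wide, 10 high.
- jam_tail (a point): Raised tail of the jammed flask: centre of its blue end wall's inner face, about 133 mm up. Axes turn with the flask: x along it, 35 deg downhill to the mouth, y across (level), z out of its broad upper face. Clear body 66 wide (y), 26 thick (z), from x = -3 to 105 mm, then the neck (28 wide, 25 long). Nothing lies under the flask within 45 mm of this point.
- jam_flask (a joint): Swing of the jammed flask (rad, 0 at rest) about its own z axis, at the start of the neck, 105 mm from the tail. A spring centres it (1.5 Nm/rad, about 1.4 N per 10 mm at the tail). A side push of 26 to 38 mm at the tail, either way, then let go, frees the balls; it may be repeated; under 10 mm is no tap, over 45 mm is too far; stops at 0.5 rad (52 mm).
- spare_tail (a point): The same point on the other flask, which is alike but empty, its two balls already lying in its own tray. Leave it alone. The two stands can be in either place.
- ball_a: One of the two jammed dark polished steel balls, 16 mm across; origin at its centre. At the start it is inside the jammed flask, beside the other ball, across the entrance of the neck.
- ball_b: The other jammed steel ball, the same.

How it is judged:
By the outcome, as a careful person would: the job done as asked, in the order asked, and still so for the second after the job is handed in, with the robot touching nothing.
It also fails if it takes over 32 s, if anything falls off the work surface, if the arm or the gripper's body presses on something with over 40 N, if the wrist force passes 120 N, or if a joint passes its speed limit or range.

## Working session

There is one attempt and no reset: what is moved stays moved. The work goes in short steps, Python scripts to look and compute and a shell command to move; the robot and the scene stay as the last step left them, time stands still between calls to the robot, and variables do not carry over. Pictures are saved under pics/ and viewed, at most 10 in all, crops included, and the job is handed in when it is done.

```bash
mkdir -p pics
python3 - <<'E'
from bench import env
import cv2,numpy as np
ims=[]
for c in("side","top"):
    im=env.read_camera(c); cv2.imwrite(f"pics/{c}0.png",im[:,:,::-1])
    k=env.get_calibration(c);print(c,np.round(k["camera_matrix"],1).tolist(),np.round(k["T"],3).tolist(),[x for x in k if x not in("T","camera_matrix")])
    for l in("jam_tail","spare_tail","jam_stand","ball_a","jam_flask"):
        print(l,[(np.round(d["location"],1).tolist(),round(d["p"],2)) for d in env.landmark_of(l,c)][:4])
s=env.read_state();print(s["ee_pos"],s["ee_rot"],s["time_s"])
E
```

```text
side [[399.7, 0.0, 264.3], [0.0, 399.7, 192.8], [0.0, 0.0, 1.0]] [[0.979, 0.147, -0.142, 0.406], [-0.204, 0.681, -0.703, -0.601], [-0.007, 0.717, 0.697, 0.716], [0.0, 0.0, 0.0, 1.0]] []
jam_tail [([219.3, 129.7], 0.96)]
spare_tail [([246.1, 268.6], 0.63)]
jam_stand [([260.2, 169.5], 0.81)]
ball_a []Traceback (most recent call last):
  File "<stdin>", line 8, in <module>
ValueError: it knows: ball, jam_stand, jam_tail, spare_tail
```

View pics/side0.png

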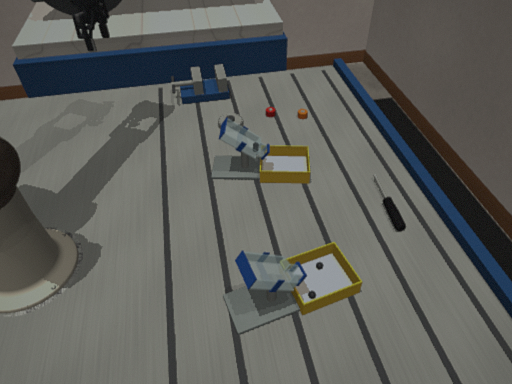

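The side view shows the far flask (tail about (222,130)) with an empty tray, so it is the jammed one. The near flask has two balls in its tray, at (320,266) and (312,295), so it is the spare.

```bash
cat > h.py <<'E'
from bench import env
import cv2,numpy as np
def ray(c,px):
    k=env.get_calibration(c);K=k["camera_matrix"];T=np.array(k["T"])
    d=np.linalg.inv(K)@[px[0],px[1],1]; d=T[:3,:3]@[d[0],-d[1],-d[2]]
    return T[:3,3],d/np.linalg.norm(d)
def atz(c,px,z):
    o,d=ray(c,px);return o+d*(z-o[2])/d[2]
def tri(a,b):
    A=np.zeros((3,3));v=np.zeros(3);r=[ray("side",a),ray("top",b)]
    for o,d in r:
        P=np.eye(3)-np.outer(d,d);A+=P;v+=P@o
    x=np.linalg.solve(A,v);return x,[np.linalg.norm((np.eye(3)-np.outer(d,d))@(x-o)) for o,d in r]
E
python3 - <<'E'
from h import *
im=env.read_camera("top"); cv2.imwrite("pics/top0.png",im[:,:,::-1])
L={}
env.read_camera("side")
for c in("side","top"):
    for l in("jam_tail","spare_tail","jam_stand","ball"):
        r=env.landmark_of(l,c);print(c,l,[(np.round(d["location"],1).tolist(),round(d["p"],2)) for d in r][:4])
        if r:L[c,l]=r[0]["location"]
for l in("jam_tail","spare_tail","jam_stand"):
    z=0 if l=="jam_stand" else .133
    for c in("side","top"):
        if (c,l) in L:print(l,c,np.round(atz(c,L[c,l],z),4))
    if ("side",l) in L and ("top",l) in L: print(tri(L["side",l],L["top",l]))
s=env.read_state();print(s["ee_pos"],s["ee_rot"],s["time_s"])
E
```

```text
side jam_tail [([222.9, 129.0], 0.68)]
side spare_tail [([248.7, 269.9], 0.75)]
side jam_stand [([256.5, 170.6], 0.92)]
side ball []
top jam_tail [([118.7, 223.0], 0.73)]
top spare_tail [([345.3, 228.5], 0.95)]
top jam_stand [([153.3, 192.6], 0.79)]
top ball [([343.1, 228.2], 0.3)]
jam_tail side [0.4695 0.2329 0.133 ]
jam_tail top [0.474  0.2422 0.133 ]
(array([0.47248393, 0.24504235, 0.12456417]), [np.float64(0.002061795328441483), np.float64(0.0020617953284413943)])
spare_tail side [ 0.4581 -0.197   0.133 ]
spare_tail top [ 0.4519 -0.1958  0.133 ]
(array([ 0.45505476, -0.19624521,  0.13204145]), [np.float64(0.0030812985736036525), np.float64(0.0030812985736036963)])
jam_stand side [0.548  0.2099 0.    ]
jam_stand top [0.5505 0.2089 0.    ]
(array([0.54907756, 0.20869366, 0.00117276]), [np.float64(0.0012577355484539787), np.float64(0.0012577355484542482)])
[0.1775084  0.54690593 0.23131424] [[-9.51176784e-01  3.08646601e-01  3.80549372e-05]
 [ 3.08646602e-01  9.51176784e-01  5.80158229e-06]
 [-3.44063341e-05  1.72638574e-05 -9.99999999e-01]] 0.75
```

View pics/top0.png

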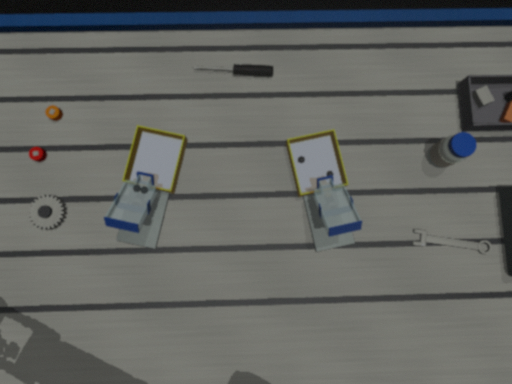

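Top view: the jammed flask is at left, with its blue tail wall spanning (106,224)–(139,230), the two dark balls in its neck near (140,189), and an empty tray. The spare is at right with balls in its tray. I'll refine the heading and tail from colour.

Run:
```python
from h import *
for c,box in(("top",(90,110,205,260)),("side",(205,105,325,195))):
    im=env.read_camera(c);x0,y0,x1,y1=box
    crop=np.ascontiguousarray(im[y0:y1,x0:x1]);h=cv2.cvtColor(crop,cv2.COLOR_RGB2HSV)
    cv2.imwrite(f"pics/crop_{c}.png",cv2.resize(crop[:,:,::-1],None,fx=4,fy=4,interpolation=cv2.INTER_CUBIC))
    y=cv2.inRange(h,(18,120,60),(35,255,255))
    p=cv2.findNonZero(y).reshape(-1,2)
    hull=cv2.convexHull(p)
    q=cv2.approxPolyDP(hull,5,True).reshape(-1,2)+[x0,y0]
    print(c,"tray",[(a.tolist(),np.round(atz(c,a,.04),3)[:2].tolist()) for a in q])
    b=cv2.inRange(h,(105,130,40),(130,255,255))
    n,l,st,ce=cv2.connectedComponentsWithStats(b)
    for i in range(1,n):
        if st[i,4]>15:
            pts=cv2.findNonZero((l==i).astype(np.uint8)).reshape(-1,2)
            print(" blue",st[i,4],np.round(ce[i]+[x0,y0],1),cv2.minAreaRect(pts),np.round(atz(c,ce[i]+[x0,y0],.135),4))
```

```text
top tray [([184, 136], [0.671, 0.132]), ([172, 192], [0.545, 0.158]), ([123, 180], [0.574, 0.266]), ([137, 126], [0.696, 0.237])]
 blue 237 [121.4 224.5] ((31.011760711669922, 114.44705200195312), (34.05807876586914, 7.37563419342041), 12.528807640075684) [0.4708 0.2364 0.135 ]
side tray [([309, 180], [0.662, 0.102]), ([260, 182], [0.54, 0.12]), ([260, 159], [0.558, 0.209]), ([270, 146], [0.596, 0.258]), ([307, 146], [0.696, 0.236])]
 blue 61 [222.7 127.8] ((17.692306518554688, 22.538463592529297), (3.9223227500915527, 20.003847122192383), 11.309932708740234) [0.4695 0.2352 0.135 ]
 blue 38 [240.7 146.5] ((35.70000457763672, 41.400001525878906), (4.0, 9.0), 36.869895935058594) [0.5011 0.1503 0.135 ]
 blue 25 [266.  151.5] ((60.83171081542969, 47.11463165283203), (3.84136700630188, 14.7368803024292), 24.77513885498047) [0.5558 0.1188 0.135 ]
```

View pics/crop_top.png

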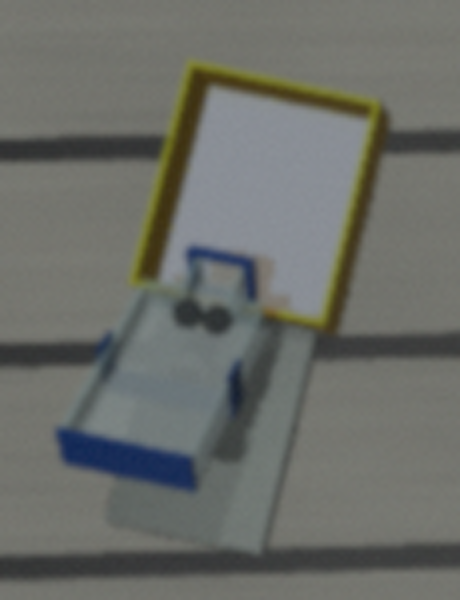

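View pics/crop_side.png

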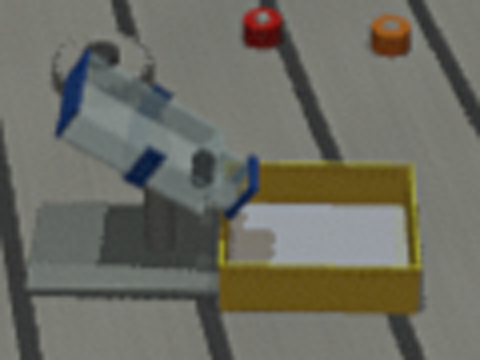

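The tray corners give a heading of about -12.6°, and the tail is at about (0.470, 0.234). In the crops, the top view shows both balls in the neck at (188,312) and (217,320), and the side view shows the empty tray. I'll tap from the flask's +y side with the fingers shut.

```bash
python3 -m creep '[[[-0.5,-0.19,0,0,0,0,-1],[-1,-0.38,0,0,0,0,-1],[-1,-0.38,0,0,0,0,-1]]]'
python3 -m creep '[[[-0.5,-0.19,0,0,0,0,-1],[-1,-0.38,0,0,0,0,-1],[-1,-0.38,0,0,0,0,-1]]]'
python3 -m creep '[[[-0.5,-0.15,0,0,0,-0.03,-1],[-1,-0.3,0,0,0,-0.03,-1],[-1,-0.3,0,0,0,-0.03,-1],[-1,-0.3,0,0,0,-0.03,-1]]]'
cat >> h.py <<'E'
U=np.array([.976,-.218]);V=np.array([.218,.976]);TAIL=np.array([.470,.234])
def rep():
    s=env.read_state();p=np.array(s["ee_pos"]);R=np.array(s["ee_rot"])
    d=p[:2]-TAIL
    print("t",s["time_s"],"p",np.round(p,4),"along",round(d@U*1e3,1),"lat",round(d@V*1e3,1),"F",np.round(s["wrist_force"],2),"yaw y",np.degrees(np.arctan2(R[1,1],R[0,1])).round(2),"w",s["grip_width"])
def blue(name=None):
    im=env.read_camera("top");x0,y0,x1,y1=90,195,205,260
    if name:cv2.imwrite(name,cv2.resize(np.ascontiguousarray(im[100:280,70:270,::-1]),None,fx=3,fy=3))
    h=cv2.cvtColor(np.ascontiguousarray(im[y0:y1,x0:x1]),cv2.COLOR_RGB2HSV)
    b=cv2.inRange(h,(105,130,40),(130,255,255));n,l,st,ce=cv2.connectedComponentsWithStats(b)
    i=1+np.argmax(st[1:,4]);w=atz("top",ce[i]+[x0,y0],.135)[:2]-[.4708,.2364]
    print("blue area",st[i,4],"along",round(w@U*1e3,1),"lat",round(w@V*1e3,1))
E
python3 -c "
from h import *
rep();blue()"
```

```text
time_s: 1.23
ee_pos: [0.2803, 0.4645, 0.2314]
ee_rot: [[-0.95, 0.314, 0.001], [0.314, 0.95, -0.0], [-0.001, -0.0, -1.0]]
wrist_force: [-1.6, -0.3, 0.0]
grip_width: 0.0325
grip_force: 0.0
time_s: 1.6
ee_pos: [0.3798, 0.3845, 0.2314]
ee_rot: [[-0.95, 0.313, 0.001], [0.313, 0.95, -0.0], [-0.001, 0.0, -1.0]]
wrist_force: [0.1, -0.1, 0.7]
grip_width: 0.0001
grip_force: 0.0
time_s: 2.1
ee_pos: [0.4796, 0.3161, 0.2311]
ee_rot: [[-0.976, 0.217, -0.001], [0.217, 0.976, 0.001], [0.001, 0.0, -1.0]]
wrist_force: [-0.4, 0.4, 0.2]
grip_width: 0.0
grip_force: 0.0
t 2.1 p [0.4796 0.3161 0.2311] along -8.5 lat 82.2 F [-0.43  0.41  0.21] yaw y 77.47 w 2.6972189925417243e-05
blue area 246 along -0.1 lat -0.5
```

```bash
python3 -m creep '[[[-0.09,0,0.5,0,0,0,-1],[-0.09,0,1,0,0,0,-1],[-0.09,0,1,0,0,0,-1],[-0.09,-0.2,1,0,0,0,-1],[-0.09,-0.23,1,0,0,0,-1],[-0.09,-0.23,1,0,0,0,-1]]]' >/dev/null
python3 -c "
from h import *
rep();blue('pics/a1.png')"
```

```text
t 2.9 p [0.4862 0.2866 0.1136] along 4.3 lat 54.8 F [ 0.03  0.01 -0.15] yaw y 77.43 w 4.0699419609045485e-05
blue area 178 along -0.8 lat -9.2
```

View pics/a1.png

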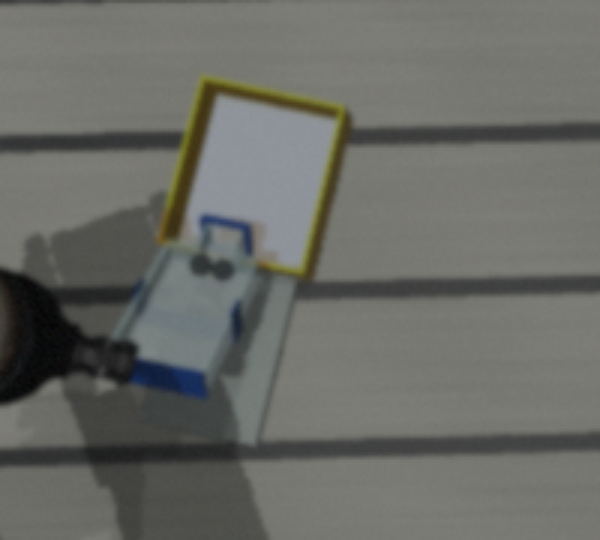

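The picture shows the finger beside the tail at (130,360), nearly touching, and the flask still at rest. The finger hides part of the blue wall, so I'll track the wall's free end instead.

```bash
cat >> h.py <<'E'
def end():
    im=env.read_camera("top");x0,y0,x1,y1=90,195,225,265
    h=cv2.cvtColor(np.ascontiguousarray(im[y0:y1,x0:x1]),cv2.COLOR_RGB2HSV)
    b=cv2.inRange(h,(105,130,40),(130,255,255));n,l,st,ce=cv2.connectedComponentsWithStats(b)
    i=1+np.argmax(st[1:,4]);P=cv2.findNonZero((l==i).astype(np.uint8)).reshape(-1,2)+[x0,y0]
    k=P[:,0]>=P[:,0].max()-3; e=P[k].mean(0); w=atz("top",e,.135)[:2]-TAIL
    print("end px",e.round(1),"along",round(w@U*1e3,1),"lat",round(w@V*1e3,1))
E
python3 -c "
from h import *
end()"
python3 -m creep '[[[0,-0.08,0,0,0,0,-1],[0,-0.16,0,0,0,0,-1],[0,-0.16,0,0,0,0,-1]]]' >/dev/null
python3 -c "
from h import *
rep();end()"
```

```text
end px [135.5 227.6] along -0.3 lat -25.3
t 3.375 p [0.481  0.2664 0.1114] along 3.6 lat 34.0 F [ 1.17  2.79 -0.06] yaw y 77.36 w -0.0002526985391240945
end px [145.2 227.7] along 3.2 lat -43.5
```

```bash
python3 -m creep '[[[0,-0.085,0,0,0,0,-1],[0,-0.085,0,0,0,0,-1]]]' >/dev/null
python3 -c "
from h import *
rep();end()"
```

```text
t 3.675 p [0.4787 0.2567 0.1115] along 3.6 lat 24.1 F [-0.19  5.31  0.52] yaw y 77.38 w -0.00019569627776229684
end px [151.2 226.7] along 7.2 lat -54.4
```

```bash
python3 -m creep '[[[0,-0.012,0,0,0,0,-1],[0,-0.012,0,0,0,0,-1],[0,0.5,0,0,0,0,-1],[0,0.7,0,0,0,0,-1],[0,0.7,0,0,0,0,-1],[0,0.7,0,0,0,0,-1],[0,0.7,0,0,0,0,-1],[0,0.7,0,0,0,0,-1]]]' >/dev/null
python3 -c "
from h import *
rep();blue('pics/a2.png');end()"
```

```text
t 4.725 p [0.4971 0.338  0.1113] along 3.8 lat 107.4 F [ 0.11 -0.02  0.36] yaw y 77.37 w 0.0003282999862848835
blue area 250 along -0.1 lat 0.5
end px [135.4 227.8] along -0.8 lat -25.2
```

View pics/a2.png

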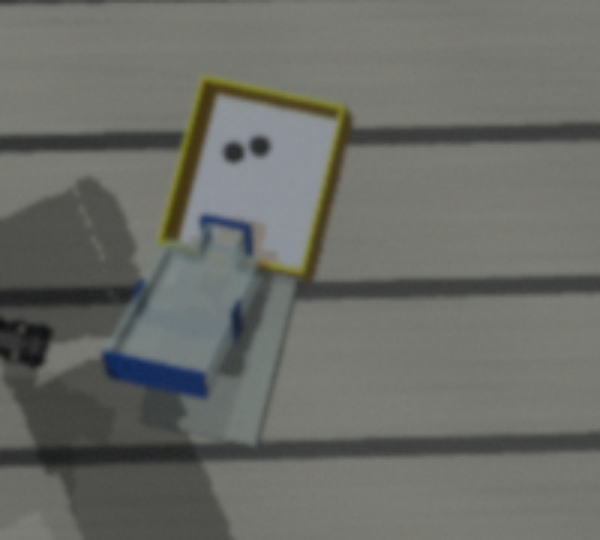

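Both balls now lie in the tray, at (233,152) and (260,146). The flask is back at rest and the gripper is clear, so I'll let things settle and hand in.

```bash
python3 -m creep '[[[0,0,0,0,0,0,-1],[0,0,0,0,0,0,-1],[0,0,0,0,0,0,-1],[0,0,0,0,0,0,-1],[0,0,0,0,0,0,-1],[0,0,0,0,0,0,-1],[0,0,0,0,0,0,-1],[0,0,0,0,0,0,-1]]]' >/dev/null
python3 -c "
from h import *
env.read_camera('top');print([(d['location'],d['p']) for d in env.landmark_of('ball','top')])
print(env.job_done())"
```

```text
[([160.4, 148.4], 0.61), ([150.1, 150.1], 0.49)]
the job is handed in; nothing more can be done
None
```

I freed the jammed flask with one sideways push of about 31 mm at its tail. Both balls rolled into its tray, the flask returned to rest, the other flask was left alone, and the job is handed in.

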